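Release the copper electrode from its clamp holder

TASK

Two blue holders on the bench each have a flat electrode under a hinged clamp bar. On the one with the copper plate (red terminal block), swing the clamp bar up by its yellow ball knob until it stands nearly upright and leave it up; then, keeping the plate on the bed, slide the copper electrode out from beneath it by its red block, along the guides until it is up against the low stop at the open end. Leave the other electrode (dark grey plate, black block) where it is.

Things in the scene. Friction and masses are not known exactly. Their poses are not given: they have to be found in the camera images.
- holder_copper: Fixed blue holder with the copper plate, base 270 x 110 x 20 mm (x, y, z). Origin: centre of its underside, on the bench; z up; x along the bed, open end at -x, facing the robot within 12 degrees. Bed top at z = 20 mm. Guide rails 4 mm high, inner faces at y = +-27 mm, over the full length; stop at the -x end 4 mm high, inner face at x = -129 mm. The other holder is alike.
- clamp_copper (a joint): Its clamp bar's hinge, rad: 0 down, 1.57 upright, 1.75 end; stiff (2 N at the knob), stays where left. In the holder's frame the hinge line is parallel to x through y = 45, z = 34 mm. Bar 22 mm wide, centred on x = 85 mm. Yellow ball knob, 26 mm diameter, on an 8 mm neck at the -y end: centre x = 85, y = -68, z = 48 mm when down; swings up and over to +y.
- copper_grip (a point): Centre of the red block (22 x 20 x 40 mm in x, y, z) standing on the loose copper electrode (0.27 kg), axes as the holder's. Plate 120 x 46 x 6 mm, flat on the bed; the block's centre is 15 mm from the plate's -x end and 26 mm above its underside. In the holder's frame: z = 46 mm; x = -13 to 1 mm at the start, -114 mm when the plate touches the stop.
- steel_grip (a point): Centre of the black block of the other electrode (dark grey plate, same sizes), clamped in the second, identical holder: leave it.
Not all that is in view belongs to the job. What is meant by the part that bears copper_grip is not purple, and is the smaller of those in its own colour.

How it is judged (in metres and radians):
On the way:
1. the copper holder's clamp bar is lifted at least 0.9 rad (value of joint clamp_copper above 0.9 rad), for 0.2 s.
At the end, for the whole second after the job is handed in: The clamp bar stays up (at least 0.9 rad) and the copper electrode lies flat on the bed between the guides, within 20 mm of the stop at the open end, not over the stop (within 10 mm of the bed's centre line and 10 degrees of level and of the bed's direction) (value of joint clamp_copper above 0.9 rad and x of copper_grip in the frame of holder_copper between -0.12 and -0.094 m and y of copper_grip in the frame of holder_copper between -0.01 and 0.01 m and z of copper_grip in the frame of holder_copper between 0.04 and 0.054 m and angle between copper_grip's own z axis and vertical below 0.17 rad and angle between the x axis of copper_grip and the x axis of holder_copper, either way round below 0.17 rad); the robot touches nothing.
It fails at once if the copper electrode is dragged more than 15 mm while the clamp bar is still down (distance of copper_grip from where it was at the start of the episode above 0.015 m and value of joint clamp_copper below 0.5 rad).
It fails at once if the copper electrode is lifted more than 20 mm off the bed instead of slid (z of copper_grip in the frame of holder_copper above 0.066 m).
It fails at once if the other electrode is moved more than 15 mm (distance of steel_grip from where it was at the start of the episode above 0.015 m).
It also fails if it takes over 48 s, if anything falls off the work surface, if the arm or the gripper's body presses on something with over 40 N, if the wrist force passes 120 N, or if a joint passes its speed limit or range.

ROBOT

A 7-joint arm with a two-finger parallel gripper is mounted at the origin on the work surface. World frame = base frame: x ahead of the robot, y to its left, z up, the work surface at z = 0. Lengths are in mm, angles in rad, forces in N, time in s.
With the tool pointing down it reaches from about 400 to 850 mm from the base axis. Payload 4.5 kg.
Tool frame: the origin (TCP) lies at the very end of the fingers, on their centre line; the grasp point (between the pads) lies 19 mm behind it; z points along the fingers, y is the direction in which the jaws open and shut (so a half turn about z gives the same grasp; the last joint's range is limited). The gripper opens to 85 mm and grips with 20 to 120 N. Pads are 22 mm wide; open, the fingers measure 114 mm over their backs; the gripper's body (76 mm by 85 mm) begins 54 mm behind the grasp point. The pads swing forward as they close: fully open they stand 13 mm farther back than shut.
Start: joints at [1.183, 0.689, -0.195, 1.565, 0.157, 0.902, -0.215], TCP at [255.908, -570.233, 231.317] pointing down, gripper open.
Joint ranges: [-3.01, 3.01], [-0.46, 2.08], [-1.47, 1.51], [0.13, 2.56], [-1, 4.14], [0.04, 2.09], [-2.66, 2.66]. Speed limits (rad/s): [2.57, 2.57, 3.14, 3.14, 3.14, 3.14, 3.14].

INTERFACE

Orientations are given as a rotation vector (axis times angle).
In Python, from cell import arm, eyes, workorder gives the robot as it stands.
- The arm moves only by the tool step_arm, never from a script. Its argument "plan" is a list of rows, each an object of numbers: "jaw": the gripper's target within -1 to 1 (fully open at 1, half-way at 0, shut at -1); "dx", "dy", "dz": the shift along the tool's x, y, z in cm; "ax", "ay", "az": the turn, a rotation vector about the tool's x, y, z in rad. A call has exactly 10 rows; each row shifts and turns the commanded pose from where the row before left it, along the tool's axes as they then stand; what a row does not reach is not made up. A row lasts 1/10 s, in which the tool goes at most 50 mm and 8.59 degrees, less where a joint would pass 70% of its speed; a pose out of reach is approached as far as the arm can. A call with a gripper value outside its range is refused whole. The fingers move at their own pace and stop on an object; "grip_force" is the grip in N (left out, the last holds). Time passes only in rows, so rows that do not move let the fingers close, or fill a call up. It gives the time, the measured TCP pose, the force and the opening at its end, in the units of the state.
- arm.sense(): the state, without advancing time (a new reading comes with each control period).
- eyes.grab_frame(name): name is "side" or "top"; returns the picture (400x640x3 uint8, red, green, blue); there is no depth.
- eyes.camera_model(name): a dict with "K" (3x3 intrinsics, pixels), "k1" (the pictures are not rectified: a ray, as slopes to the right and down, at radius r is drawn at 1 + k1 r^2 times it, then the intrinsics apply), "xyz" and "orientation" of the camera in the world. Camera axes: x right, y up, looking along -z (the intrinsics and any distortion apply to the point x, -y, -z); pixel columns grow to the right and rows downward; lengths in mm; the calibration is good to about 2 mm. A picture is of the moment at which its call begins. camera_model takes no time and is no camera call.
- workorder.sign_off(): hands the job in, once; it reports no verdict.
The state is a dict: "time_s": time; "q": joint angles; "joint_velocities": joint speeds; "tau": joint torques, N m; "tcp_pos": TCP position; "orientation": TCP orientation; "ft_force": force on the tool from outside, world axes, zero at the start; "wrist_torque": the same for the moment, N m; "opening": finger opening in mm.
Only numpy, scipy, OpenCV 4.12 (cv2) and the standard library are available. Lean on these libraries where they do the work, as an engineer would, in place of code of your own. Each camera call takes 0.05 s, during which the arm holds its last target. There are 200 camera calls.

## Working session

There is one attempt and no reset: what is moved stays moved. The work goes in short steps, Python scripts to look and compute and a tool call to move; the robot and the scene stay as the last step left them, time stands still between calls to the robot, and variables do not carry over. Pictures are saved under pics/ and viewed, about 8 in all and at most 12, crops included, and the job is handed in when it is done.

Besides the shell and the picture viewer there is one more tool, called after "Call:" as name(argument=value, ...), one argument or row to a line, values as JSON. step_arm: Moves the arm, as the interface text tells. Its arguments: {"type":"object","properties":{"plan":{"type":"array"},"grip_force":{"type":"number"}},"required":["plan"]}

```bash
mkdir -p pics; ls; python3 - <<'E'
from cell import arm, eyes, workorder
import cv2
for n in("top","side"):
    cv2.imwrite(f"pics/{n}0.png",eyes.grab_frame(n)[:,:,::-1]); print(eyes.camera_model(n))
s=arm.sense(); print(s)
E
```

```text
pics
{'K': array([[418.03331307,   0.        , 315.75359201],
       [  0.        , 418.03331307, 194.7698526 ],
       [  0.        ,   0.        ,   1.        ]]), 'k1': -0.09441591491213844, 'xyz': array([ 299.55486075,  -80.47324783, 1151.6417077 ]), 'orientation': array([ 0.12330446, -0.16369347, -1.54006529])}
{'K': array([[478.77063703,   0.        , 320.69749354],
       [  0.        , 478.77063703, 199.11882114],
       [  0.        ,   0.        ,   1.        ]]), 'k1': -0.12874538157608623, 'xyz': array([119.23126676, 503.87412269, 813.01834595]), 'orientation': array([ 0.26980113, -0.94993938, -2.3877568 ])}
{'time_s': 0.1, 'q': array([ 1.18281323,  0.68994946, -0.19450469,  1.5662588 ,  0.15728518,
        0.90249765, -0.21507609]), 'joint_velocities': array([-0.00165308, -0.00254507,  0.00030857, -0.00200253, -0.00064367,
        0.00153573, -0.00044461]), 'tau': array([-3.85949970e-03, -5.40597725e+01, -1.27173398e+00, -1.58986276e+01,
        9.40985454e-03,  4.32360743e-03,  1.91796471e-05]), 'tcp_pos': array([ 255.57717874, -569.69999662,  230.5280544 ]), 'orientation': array([-3.07034207e+00, -6.57413259e-01,  7.48971373e-04]), 'ft_force': array([ 0.27029667,  0.96156088, -0.63700846]), 'wrist_torque': array([-0.01147216, -0.011551  ,  0.02769229]), 'opening': 85.61303382004908}
```

View pics/top0.png

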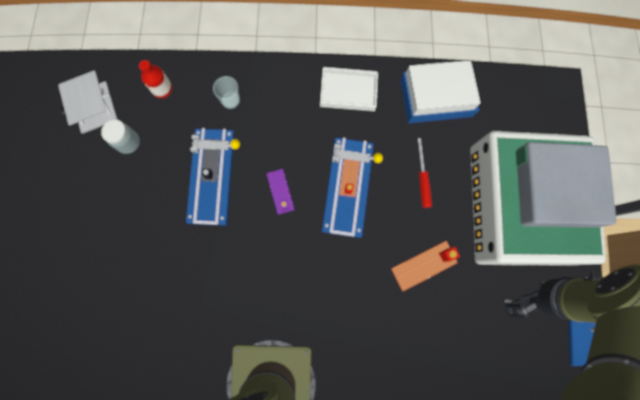

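View pics/side0.png

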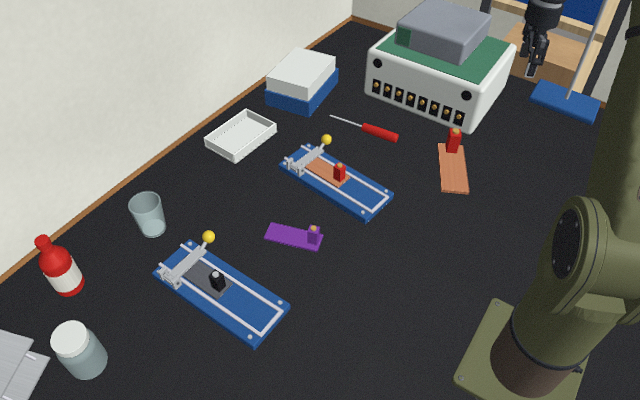

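The top view shows three red/purple-block plates. One lies in the right blue holder (block ~349,188), a larger loose copper one is at (425,265), and the purple one is at (281,192). The one meant is the smaller copper plate in the holder at (348,187). The dark grey plate's holder is at (210,177). I'll confirm with a crop while measuring.

```bash
cat > h.py <<'E'
from cell import arm, eyes, workorder
import cv2, numpy as np
from scipy.spatial.transform import Rotation as R
from scipy.optimize import least_squares
def ray(n,uv):
    c=eyes.camera_model(n);K=c["K"];uv=np.asarray(uv,float).reshape(-1,1,2)
    p=cv2.undistortPoints(uv,K,np.array([c["k1"],0,0,0,0.]))[:,0]
    return c["xyz"],R.from_rotvec(c["orientation"]).apply(np.c_[p[:,0],-p[:,1],-np.ones(len(p))])
def onz(n,uv,z):
    o,d=ray(n,uv); return o+d*((z-o[2])/d[:,2])[:,None]
def proj(n,P):
    c=eyes.camera_model(n);q=R.from_rotvec(c["orientation"]).inv().apply(np.atleast_2d(P)-c["xyz"])*[1,-1,-1]
    return cv2.projectPoints(q.reshape(-1,1,3),np.zeros(3),np.zeros(3),c["K"],np.array([c["k1"],0,0,0,0.]))[0][:,0]
def tri(a,b):
    oa,da=ray("top",a);ob,db=ray("side",b);da,db=[v[0]/np.linalg.norm(v) for v in(da,db)]
    t=np.linalg.lstsq(np.c_[da,-db],ob-oa,rcond=None)[0];pa,pb=oa+t[0]*da,ob+t[1]*db
    return (pa+pb)/2,np.linalg.norm(pa-pb)
def blob(im,lo,hi,box):
    x0,y0,x1,y1=box;h=cv2.cvtColor(im[y0:y1,x0:x1],cv2.COLOR_RGB2HSV);m=cv2.inRange(h,np.array(lo),np.array(hi))
    return m
def cen(im,lo,hi,box):
    y,x=np.nonzero(blob(im,lo,hi,box));return np.array([x.mean()+box[0],y.mean()+box[1]]),len(x)
E
python3 - <<'E'
from h import *
T=cv2.imread("pics/top0.png")[:,:,::-1].copy();S=cv2.imread("pics/side0.png")[:,:,::-1].copy()
Y=((22,120,110),(35,255,255))
a,na=cen(T,*Y,(366,145,392,170));b,nb=cen(S,*Y,(312,128,340,150));print("knob",a,na,b,nb,tri(a,b))
Rd=((0,190,80),(6,255,255))
a,na=cen(T,*Rd,(335,175,362,200));b,nb=cen(S,*Rd,(328,158,350,186));print("block",a,na,b,nb,tri(a,b))
m=blob(T,(105,120,50),(125,255,255),(315,130,385,245));y,x=np.nonzero(m)
P=onz("top",np.c_[x+315,y+130],20)[:,:2].astype(np.float32)
(c,wh,an)=cv2.minAreaRect(P);print("rect",c,wh,an)
B=cv2.boxPoints((c,wh,an)); print(B); 
def up(i,b,s): return cv2.resize(i[b[1]:b[3],b[0]:b[2],::-1],None,fx=s,fy=s,interpolation=cv2.INTER_CUBIC)
u=up(T,(310,125,470,295),3.5); v=up(S,(260,120,410,225),3)
o=np.zeros((max(len(u),len(v)),800,3),np.uint8)
u=cv2.resize(u,(400,425));v=cv2.resize(v,(400,280));o[:425,:400]=u;o[:280,400:]=v;cv2.imwrite("pics/crop.png",o[:430])
E
```

```text
knob [377.79069767 157.8372093 ] 86 [326.26966292 138.7752809 ] 89 (array([ 613.2825249 , -274.65401784,   48.06528587]), np.float64(1.020841858171028))
block [347.58333333 190.875     ] 24 [339.416 172.792] 125 (array([ 519.89401535, -191.67020013,   46.83039057]), np.float64(3.9458148477984825))
rect (536.8819580078125, -195.6149444580078) (113.60296630859375, 274.6125183105469) 83.06236267089844
[[ 393.72003 -235.41547]
 [ 666.3219  -268.58563]
 [ 680.0439  -155.81442]
 [ 407.44202 -122.64426]]
```

View pics/crop.png

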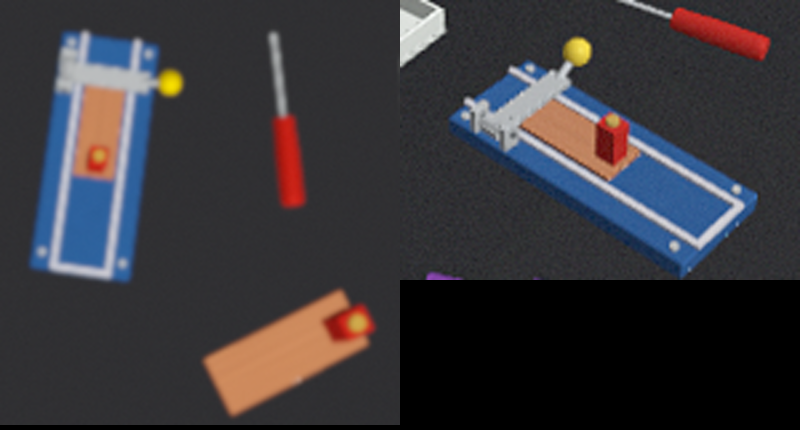

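The crop confirms it. The red block (crop 98,155) stands on the small copper plate in the holder, and the larger plate at (290,350) is loose on the bench. The knob triangulates to z=48 and fits the holder pose within 1.5 mm. The block's x reads a few mm off its nominal range, and I'll refine that later. Next is the approach route.

```bash
cat >> h.py <<'E'
C=np.array([536.9,-195.6,0]);YAW=np.radians(-6.94);H=R.from_rotvec([0,0,YAW])
def hw(p): return C+H.apply(p)
def st():
    s=arm.sense();r=R.from_rotvec(s["orientation"]);print("t",s["time_s"],"tcp",s["tcp_pos"].round(1),"F",s["ft_force"].round(1),"open",round(s["opening"],1),"tool y",r.as_matrix()[:,1].round(3),"local",H.inv().apply(s["tcp_pos"]-C).round(1));return s,r
def delta(target,r,p): return (r.inv().apply(np.asarray(target)-p)/10).round(2)
E
python3 - <<'E'
from h import *
s,r=st()
want=np.c_[H.apply([0,-1,0]),-H.apply([1,0,0]),[0,0,-1]]  # candidates
for sg in(1,-1):
    y=sg*H.apply([1,0,0]);z=np.array([0,0,-1.]);M=np.c_[np.cross(y,z),y,z]
    print("turn",(r.inv()*R.from_matrix(M)).as_rotvec().round(3), "q7",s["q"][6])
print("instr",onz("top",[[470,265],[605,265],[470,140]],120).round(), onz("top",[[520,225]],200).round())
Rt=r
print(hw([85,-68,48]))
p=s["tcp_pos"]
for w in([230,-430,260],[340,-330,230],[613,-274,110]): print(w,delta(w,r,p),delta(w,r,p)/10);p=np.array(w)
E
```

```text
t 0.1 tcp [ 255.6 -569.7  230.5] F [ 0.3  1.  -0.6] open 85.6 tool y [ 0.409 -0.912 -0.002] local [-234.1 -405.4  230.5]
turn [-2.000e-03 -1.000e-03 -1.028e+00] q7 -0.21507609408485517
turn [-1.000e-03  2.000e-03  2.114e+00] q7 -0.21507609408485517
instr [[ 324. -495.  120.]
 [ 326. -867.  120.]
 [ 650. -509.  120.]] [[ 417. -590.  200.]]
[ 613.06079227 -273.37231976   48.        ]
[230, -430, 260] [  3.39 -13.8   -2.92] [ 0.339 -1.38  -0.292]
[340, -330, 230] [14.13 -4.61  3.01] [ 1.413 -0.461  0.301]
[613, -274, 110] [27.2   6.09 11.99] [2.72  0.609 1.199]
```

Call:
step_arm(
  plan=[
    {"dx":0.85,"dy":-3.45,"dz":-0.73,"jaw":1},
    {"dx":0.85,"dy":-3.45,"dz":-0.73,"jaw":1},
    {"dx":0.85,"dy":-3.45,"dz":-0.73,"jaw":1},
    {"dx":0.85,"dy":-3.45,"dz":-0.73,"jaw":1},
    {"dx":2.4,"dy":-0.8,"dz":0.5,"jaw":1},
    {"dx":2.4,"dy":-0.8,"dz":0.5,"jaw":1},
    {"dx":2.4,"dy":-0.8,"dz":0.5,"jaw":1},
    {"dx":2.4,"dy":-0.8,"dz":0.5,"jaw":1},
    {"dx":2.4,"dy":-0.8,"dz":0.5,"jaw":1},
    {"dx":2.4,"dy":-0.8,"dz":0.5,"jaw":1},
  ],
  grip_force=40,
)

```text
invalid input
```

Call:
step_arm(
  plan=[
    {"az":-0.103,"jaw":1},
    {"az":-0.103,"jaw":1},
    {"az":-0.103,"jaw":1},
    {"az":-0.103,"jaw":1},
    {"az":-0.103,"jaw":1},
    {"az":-0.103,"jaw":1},
    {"az":-0.103,"jaw":1},
    {"az":-0.103,"jaw":1},
    {"az":-0.103,"jaw":1},
    {"az":-0.1,"jaw":1},
  ],
)

```text
invalid input
```

```bash
python3 - <<'E'
from h import *
s,r=st();print(s["q"].round(2))
print(r.as_matrix().round(3)); print(delta([613,-274.3,110],r,s["tcp_pos"]))
y=H.apply([1,0,0]);z=np.array([0,0,-1.]);M=np.c_[np.cross(y,z),y,z];print((r.inv()*R.from_matrix(M)).as_rotvec().round(3))
E
```

```text
t 0.1 tcp [ 255.6 -569.7  230.5] F [ 0.3  1.  -0.6] open 85.6 tool y [ 0.409 -0.912 -0.002] local [-234.1 -405.4  230.5]
[ 1.18  0.69 -0.19  1.57  0.16  0.9  -0.22]
[[ 0.912  0.409 -0.001]
 [ 0.409 -0.912  0.002]
 [-0.    -0.002 -1.   ]]
[ 44.71 -12.29  12.07]
[-2.000e-03 -1.000e-03 -1.028e+00]
```

Rows probably need every field.

Call:
step_arm(
  plan=[
    {"dx":0.85,"dy":-3.45,"dz":-0.73,"ax":0,"ay":0,"az":0,"jaw":1},
    {"dx":0.85,"dy":-3.45,"dz":-0.73,"ax":0,"ay":0,"az":0,"jaw":1},
    {"dx":0.85,"dy":-3.45,"dz":-0.73,"ax":0,"ay":0,"az":0,"jaw":1},
    {"dx":0.85,"dy":-3.45,"dz":-0.73,"ax":0,"ay":0,"az":0,"jaw":1},
    {"dx":2.4,"dy":-0.8,"dz":0.5,"ax":0,"ay":0,"az":0,"jaw":1},
    {"dx":2.4,"dy":-0.8,"dz":0.5,"ax":0,"ay":0,"az":0,"jaw":1},
    {"dx":2.4,"dy":-0.8,"dz":0.5,"ax":0,"ay":0,"az":0,"jaw":1},
    {"dx":2.4,"dy":-0.8,"dz":0.5,"ax":0,"ay":0,"az":0,"jaw":1},
    {"dx":2.4,"dy":-0.8,"dz":0.5,"ax":0,"ay":0,"az":0,"jaw":1},
    {"dx":2.4,"dy":-0.8,"dz":0.5,"ax":0,"ay":0,"az":0,"jaw":1},
  ],
  grip_force=40,
)

```text
time_s: 1.1
tcp_pos: [342.6, -326.8, 230.1]
orientation: [-3.072, -0.657, 0.001]
ft_force: [0.1, -0.6, 0.3]
opening: 85.2
```

Call:
step_arm(
  plan=[
    {"dx":0,"dy":0,"dz":0,"ax":0,"ay":0,"az":-0.103,"jaw":1},
    {"dx":0,"dy":0,"dz":0,"ax":0,"ay":0,"az":-0.103,"jaw":1},
    {"dx":0,"dy":0,"dz":0,"ax":0,"ay":0,"az":-0.103,"jaw":1},
    {"dx":0,"dy":0,"dz":0,"ax":0,"ay":0,"az":-0.103,"jaw":1},
    {"dx":0,"dy":0,"dz":0,"ax":0,"ay":0,"az":-0.103,"jaw":1},
    {"dx":0,"dy":0,"dz":0,"ax":0,"ay":0,"az":-0.103,"jaw":1},
    {"dx":0,"dy":0,"dz":0,"ax":0,"ay":0,"az":-0.103,"jaw":1},
    {"dx":0,"dy":0,"dz":0,"ax":0,"ay":0,"az":-0.103,"jaw":1},
    {"dx":0,"dy":0,"dz":0,"ax":0,"ay":0,"az":-0.103,"jaw":1},
    {"dx":0,"dy":0,"dz":0,"ax":0,"ay":0,"az":-0.1,"jaw":1},
  ],
)

```text
time_s: 2.1
tcp_pos: [341.9, -327.6, 230.3]
orientation: [-2.348, -2.086, 0.0]
ft_force: [0.4, -0.6, -1.3]
opening: 85.2
```

```bash
python3 - <<'E'
from h import *
s,r=st();print(s["q"].round(2))
print(delta([613,-274.3,110],r,s["tcp_pos"]))
y=H.apply([1,0,0]);z=np.array([0,0,-1.]);M=np.c_[np.cross(y,z),y,z];print((r.inv()*R.from_matrix(M)).as_rotvec().round(3))
E
```

```text
t 2.1 tcp [ 341.9 -327.6  230.3] F [ 0.4 -0.6 -1.3] open 85.2 tool y [ 0.993 -0.118 -0.001] local [-177.6 -154.6  230.3]
[ 0.99  0.53 -0.5   2.    0.38  0.71  0.14]
[ 8.48 26.3  12.01]
[-0.001 -0.     0.003]
```

Call:
step_arm(
  plan=[
    {"dx":0.85,"dy":2.63,"dz":1.2,"ax":0,"ay":0,"az":0,"jaw":1},
    {"dx":0.85,"dy":2.63,"dz":1.2,"ax":0,"ay":0,"az":0,"jaw":1},
    {"dx":0.85,"dy":2.63,"dz":1.2,"ax":0,"ay":0,"az":0,"jaw":1},
    {"dx":0.85,"dy":2.63,"dz":1.2,"ax":0,"ay":0,"az":0,"jaw":1},
    {"dx":0.85,"dy":2.63,"dz":1.2,"ax":0,"ay":0,"az":0,"jaw":1},
    {"dx":0.85,"dy":2.63,"dz":1.2,"ax":0,"ay":0,"az":0,"jaw":1},
    {"dx":0.85,"dy":2.63,"dz":1.2,"ax":0,"ay":0,"az":0,"jaw":1},
    {"dx":0.85,"dy":2.63,"dz":1.2,"ax":0,"ay":0,"az":0,"jaw":1},
    {"dx":0.85,"dy":2.63,"dz":1.2,"ax":0,"ay":0,"az":0,"jaw":1},
    {"dx":0.8,"dy":2.63,"dz":1.2,"ax":0,"ay":0,"az":0,"jaw":1},
  ],
)

```text
time_s: 3.1
tcp_pos: [614.1, -275.4, 109.5]
orientation: [-2.352, -2.081, 0.001]
ft_force: [0.9, -0.3, 0.3]
opening: 85.4
```

```bash
python3 - <<'E'
from h import *
s,r=st();print(delta([613.1,-274,30],r,s["tcp_pos"]))
o=[cv2.resize(i[:,:,::-1],None,fx=2.5,fy=2.5,interpolation=cv2.INTER_CUBIC) for i in (eyes.grab_frame("top")[100:260,300:460],eyes.grab_frame("side")[60:220,250:410])]
cv2.imwrite("pics/ab.png",np.hstack(o))
E
```

```text
t 3.1 tcp [ 614.1 -275.4  109.5] F [ 0.9 -0.3  0.3] open 85.4 tool y [ 0.993 -0.122 -0.001] local [ 86.3 -69.9 109.5]
[ 0.13 -0.11  7.95]
```

View pics/ab.png

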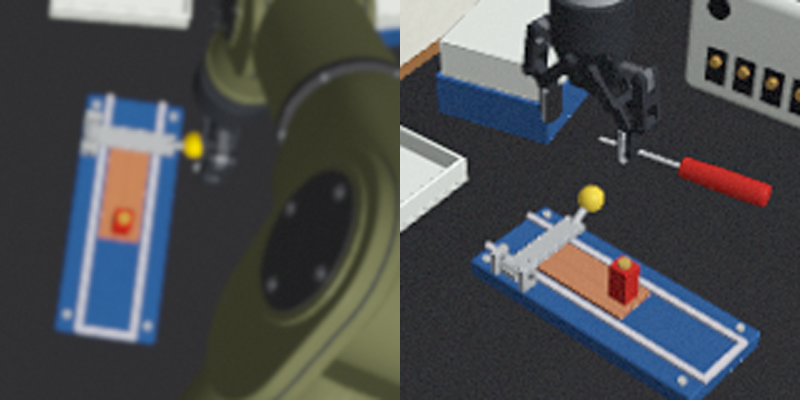

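The knob is at (193,147) in the top crop, midway between the open fingers. Descending and closing.

Call:
step_arm(
  plan=[
    {"dx":0.1,"dy":-0.1,"dz":1.0,"ax":0,"ay":0,"az":0,"jaw":1},
    {"dx":0,"dy":0,"dz":1.0,"ax":0,"ay":0,"az":0,"jaw":1},
    {"dx":0,"dy":0,"dz":1.0,"ax":0,"ay":0,"az":0,"jaw":1},
    {"dx":0,"dy":0,"dz":1.0,"ax":0,"ay":0,"az":0,"jaw":1},
    {"dx":0,"dy":0,"dz":1.0,"ax":0,"ay":0,"az":0,"jaw":1},
    {"dx":0,"dy":0,"dz":1.0,"ax":0,"ay":0,"az":0,"jaw":1},
    {"dx":0,"dy":0,"dz":1.0,"ax":0,"ay":0,"az":0,"jaw":0.5},
    {"dx":0,"dy":0,"dz":0.9,"ax":0,"ay":0,"az":0,"jaw":0.2},
    {"dx":0,"dy":0,"dz":0,"ax":0,"ay":0,"az":0,"jaw":-0.2},
    {"dx":0,"dy":0,"dz":0,"ax":0,"ay":0,"az":0,"jaw":-1},
  ],
)

```text
time_s: 4.2
tcp_pos: [612.7, -274.6, 31.4]
orientation: [-2.353, -2.082, 0.0]
ft_force: [0.0, -0.0, -0.3]
opening: 28.0
```

Call:
step_arm(
  plan=[
    {"dx":0,"dy":0,"dz":0,"ax":0,"ay":0,"az":0,"jaw":-1},
    {"dx":0,"dy":0,"dz":0,"ax":0,"ay":0,"az":0,"jaw":-1},
    {"dx":0,"dy":0,"dz":0,"ax":0,"ay":0,"az":0,"jaw":-1},
    {"dx":0,"dy":0,"dz":0,"ax":0,"ay":0,"az":0,"jaw":-1},
    {"dx":0,"dy":0,"dz":0,"ax":0,"ay":0,"az":0,"jaw":-1},
    {"dx":0,"dy":0,"dz":0,"ax":0,"ay":0,"az":0,"jaw":-1},
    {"dx":0,"dy":0,"dz":0,"ax":0,"ay":0,"az":0,"jaw":-1},
    {"dx":0,"dy":0,"dz":0,"ax":0,"ay":0,"az":0,"jaw":-1},
    {"dx":0,"dy":0,"dz":0,"ax":0,"ay":0,"az":0,"jaw":-1},
    {"dx":0,"dy":0,"dz":0,"ax":0,"ay":0,"az":0,"jaw":-1},
  ],
)

```text
time_s: 5.2
tcp_pos: [613.9, -274.7, 32.1]
orientation: [2.351, 2.081, 0.003]
ft_force: [5.4, -0.7, -0.2]
opening: 23.8
```

```bash
python3 - <<'E'
from h import *
s,r=st()
# arc, tool x = local +y, tool z = down
f0=np.arctan2(14,-113);a=np.linspace(0,1.5,31);f=f0-a;P=113.9*np.c_[np.cos(f),np.sin(f)]/10
for i,d in enumerate(np.diff(P,axis=0)): print(i,round(a[i+1],2),"dx %.2f dz %.2f"%(d[0],-d[1]))
E
```

```text
t 5.2 tcp [ 613.9 -274.7   32.1] F [ 5.4 -0.7 -0.2] open 23.8 tool y [ 0.993 -0.122  0.003] local [ 86.  -69.3  32.1]
0 0.05 dx 0.08 dz -0.56
1 0.1 dx 0.11 dz -0.56
2 0.15 dx 0.14 dz -0.55
3 0.2 dx 0.17 dz -0.54
4 0.25 dx 0.19 dz -0.54
5 0.3 dx 0.22 dz -0.52
6 0.35 dx 0.25 dz -0.51
7 0.4 dx 0.27 dz -0.50
8 0.45 dx 0.30 dz -0.49
9 0.5 dx 0.32 dz -0.47
10 0.55 dx 0.34 dz -0.45
11 0.6 dx 0.37 dz -0.44
12 0.65 dx 0.39 dz -0.42
13 0.7 dx 0.41 dz -0.40
14 0.75 dx 0.43 dz -0.38
15 0.8 dx 0.45 dz -0.35
16 0.85 dx 0.46 dz -0.33
17 0.9 dx 0.48 dz -0.31
18 0.95 dx 0.49 dz -0.28
19 1.0 dx 0.51 dz -0.26
20 1.05 dx 0.52 dz -0.23
21 1.1 dx 0.53 dz -0.21
22 1.15 dx 0.54 dz -0.18
23 1.2 dx 0.55 dz -0.15
24 1.25 dx 0.56 dz -0.13
25 1.3 dx 0.56 dz -0.10
26 1.35 dx 0.57 dz -0.07
27 1.4 dx 0.57 dz -0.04
28 1.45 dx 0.57 dz -0.01
29 1.5 dx 0.57 dz 0.02
```

Call:
step_arm(
  plan=[
    {"dx":0.08,"dy":0,"dz":-0.56,"ax":0,"ay":0,"az":0,"jaw":-1},
    {"dx":0.11,"dy":0,"dz":-0.56,"ax":0,"ay":0,"az":0,"jaw":-1},
    {"dx":0.14,"dy":0,"dz":-0.55,"ax":0,"ay":0,"az":0,"jaw":-1},
    {"dx":0.17,"dy":0,"dz":-0.54,"ax":0,"ay":0,"az":0,"jaw":-1},
    {"dx":0.19,"dy":0,"dz":-0.54,"ax":0,"ay":0,"az":0,"jaw":-1},
    {"dx":0.22,"dy":0,"dz":-0.52,"ax":0,"ay":0,"az":0,"jaw":-1},
    {"dx":0.25,"dy":0,"dz":-0.51,"ax":0,"ay":0,"az":0,"jaw":-1},
    {"dx":0.27,"dy":0,"dz":-0.5,"ax":0,"ay":0,"az":0,"jaw":-1},
    {"dx":0.3,"dy":0,"dz":-0.49,"ax":0,"ay":0,"az":0,"jaw":-1},
    {"dx":0.32,"dy":0,"dz":-0.47,"ax":0,"ay":0,"az":0,"jaw":-1},
  ],
)

```text
time_s: 6.2
tcp_pos: [616.4, -253.5, 83.8]
orientation: [2.351, 2.082, 0.004]
ft_force: [6.7, 0.0, -4.1]
opening: 23.2
```

Call:
step_arm(
  plan=[
    {"dx":0.34,"dy":0,"dz":-0.45,"ax":0,"ay":0,"az":0,"jaw":-1},
    {"dx":0.37,"dy":0,"dz":-0.44,"ax":0,"ay":0,"az":0,"jaw":-1},
    {"dx":0.39,"dy":0,"dz":-0.42,"ax":0,"ay":0,"az":0,"jaw":-1},
    {"dx":0.41,"dy":0,"dz":-0.4,"ax":0,"ay":0,"az":0,"jaw":-1},
    {"dx":0.43,"dy":0,"dz":-0.38,"ax":0,"ay":0,"az":0,"jaw":-1},
    {"dx":0.45,"dy":0,"dz":-0.35,"ax":0,"ay":0,"az":0,"jaw":-1},
    {"dx":0.46,"dy":0,"dz":-0.33,"ax":0,"ay":0,"az":0,"jaw":-1},
    {"dx":0.48,"dy":0,"dz":-0.31,"ax":0,"ay":0,"az":0,"jaw":-1},
    {"dx":0.49,"dy":0,"dz":-0.28,"ax":0,"ay":0,"az":0,"jaw":-1},
    {"dx":0.51,"dy":0,"dz":-0.26,"ax":0,"ay":0,"az":0,"jaw":-1},
  ],
)

```text
time_s: 7.2
tcp_pos: [621.4, -211.8, 119.8]
orientation: [2.351, 2.08, 0.002]
ft_force: [7.1, -0.8, -6.8]
opening: 23.6
```

Call:
step_arm(
  plan=[
    {"dx":0.52,"dy":0,"dz":-0.23,"ax":0,"ay":0,"az":0,"jaw":-1},
    {"dx":0.53,"dy":0,"dz":-0.21,"ax":0,"ay":0,"az":0,"jaw":-1},
    {"dx":0.54,"dy":0,"dz":-0.18,"ax":0,"ay":0,"az":0,"jaw":-1},
    {"dx":0.55,"dy":0,"dz":-0.15,"ax":0,"ay":0,"az":0,"jaw":-1},
    {"dx":0.56,"dy":0,"dz":-0.13,"ax":0,"ay":0,"az":0,"jaw":-1},
    {"dx":0.56,"dy":0,"dz":-0.1,"ax":0,"ay":0,"az":0,"jaw":-1},
    {"dx":0.57,"dy":0,"dz":-0.07,"ax":0,"ay":0,"az":0,"jaw":-1},
    {"dx":0.57,"dy":0,"dz":-0.04,"ax":0,"ay":0,"az":0,"jaw":-1},
    {"dx":0.57,"dy":0,"dz":-0.01,"ax":0,"ay":0,"az":0,"jaw":-1},
    {"dx":0.3,"dy":0,"dz":0.0,"ax":0,"ay":0,"az":0,"jaw":-1},
  ],
)

```text
time_s: 8.2
tcp_pos: [624.9, -158.4, 130.7]
orientation: [-2.35, -2.081, 0.005]
ft_force: [-0.3, 0.4, 0.6]
opening: -0.0
```

```bash
python3 - <<'E'
from h import *
s,r=st()
cv2.imwrite("pics/up.png",np.hstack([cv2.resize(i[:,:,::-1],None,fx=2.5,fy=2.5,interpolation=cv2.INTER_CUBIC) for i in (eyes.grab_frame("top")[100:260,300:460],eyes.grab_frame("side")[60:220,250:410])]))
E
```

```text
t 8.2 tcp [ 624.9 -158.4  130.7] F [-0.3  0.4  0.6] open -0.0 tool y [ 0.993 -0.121 -0.004] local [ 82.9  47.5 130.7]
```

View pics/up.png

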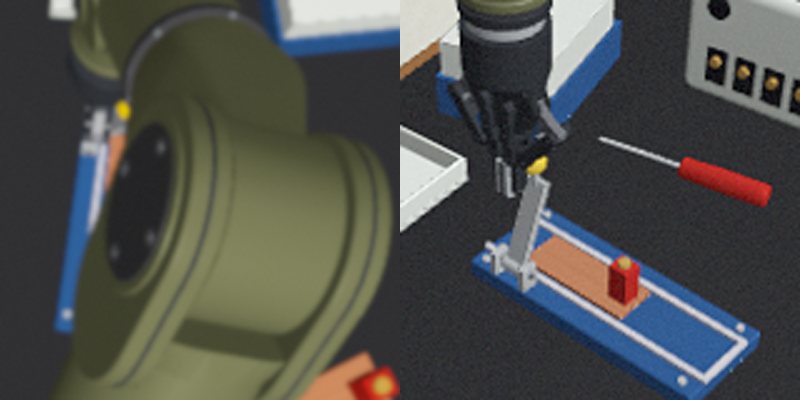

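The knob slipped out late; the bar is up at an intermediate angle (knob at top crop 123,110 and side crop 537,163).

```bash
python3 - <<'E'
from h import *
P,e=tri([349.2,144],[304.8,125.2]);L=H.inv().apply(P-C);print(P,e,L)
print("ang",np.arctan2(14,-113)-np.arctan2(L[2]-34,L[1]-45))
for a in (.9,1,1.1,1.2,1.3,1.4):
    f=np.arctan2(14,-113)-a; w=hw([85,45+113.9*np.cos(f),34+113.9*np.sin(f)]); print(a,w.round(),proj("top",w).round(1),proj("side",w).round(1))
E
```

```text
[ 617.09751012 -185.87419892  146.58827266] 2.879512863283755 [ 78.43475388  19.34479827 146.58827266]
ang 1.2234886229271915
0.9 [ 620. -220.  131.] [[362.1 145.9]] [[312.  122.4]]
1 [ 621. -210.  137.] [[358.5 144.6]] [[309.1 122.5]]
1.1 [ 622. -200.  141.] [[354.6 143.5]] [[306.  123.1]]
1.2 [ 623. -189.  144.] [[350.5 142.5]] [[302.7 124.1]]
1.3 [ 625. -178.  147.] [[346.2 141.5]] [[299.3 125.6]]
1.4 [ 626. -167.  148.] [[341.8 140.7]] [[295.8 127.6]]
```

Bar is at ≈1.2 rad, already above 0.9. I'll push it nearer upright with the shut fingers from the -y side.

Call:
step_arm(
  plan=[
    {"dx":0,"dy":0,"dz":-2.0,"ax":0,"ay":0,"az":0,"jaw":-1},
    {"dx":0,"dy":0,"dz":-2.0,"ax":0,"ay":0,"az":0,"jaw":-1},
    {"dx":0,"dy":0,"dz":-2.0,"ax":0,"ay":0,"az":0,"jaw":-1},
    {"dx":-2.0,"dy":0.2,"dz":0,"ax":0,"ay":0,"az":0,"jaw":-1},
    {"dx":-2.0,"dy":0,"dz":0,"ax":0,"ay":0,"az":0,"jaw":-1},
    {"dx":-2.0,"dy":0,"dz":0,"ax":0,"ay":0,"az":0,"jaw":-1},
    {"dx":-2.0,"dy":0,"dz":0,"ax":0,"ay":0,"az":0,"jaw":-1},
    {"dx":0,"dy":0,"dz":2.0,"ax":0,"ay":0,"az":0,"jaw":-1},
    {"dx":0,"dy":0,"dz":2.0,"ax":0,"ay":0,"az":0,"jaw":-1},
    {"dx":0,"dy":0,"dz":1.4,"ax":0,"ay":0,"az":0,"jaw":-1},
  ],
)

```text
time_s: 9.3
tcp_pos: [617.4, -239.3, 135.7]
orientation: [-2.352, -2.08, 0.004]
ft_force: [-0.7, -0.5, -0.7]
opening: -0.3
```

Call:
step_arm(
  plan=[
    {"dx":0.6,"dy":0,"dz":0,"ax":0,"ay":0,"az":0,"jaw":-1},
    {"dx":0.6,"dy":0,"dz":0,"ax":0,"ay":0,"az":0,"jaw":-1},
    {"dx":0.6,"dy":0,"dz":0,"ax":0,"ay":0,"az":0,"jaw":-1},
    {"dx":0.6,"dy":0,"dz":0,"ax":0,"ay":0,"az":0,"jaw":-1},
    {"dx":0.5,"dy":0,"dz":0,"ax":0,"ay":0,"az":0,"jaw":-1},
    {"dx":0.5,"dy":0,"dz":0,"ax":0,"ay":0,"az":0,"jaw":-1},
    {"dx":0.5,"dy":0,"dz":0,"ax":0,"ay":0,"az":0,"jaw":-1},
    {"dx":0.5,"dy":0,"dz":0,"ax":0,"ay":0,"az":0,"jaw":-1},
    {"dx":0.5,"dy":0,"dz":0,"ax":0,"ay":0,"az":0,"jaw":-1},
    {"dx":0.3,"dy":0,"dz":0,"ax":0,"ay":0,"az":0,"jaw":-1},
  ],
)

```text
time_s: 10.3
tcp_pos: [625.4, -186.2, 137.3]
orientation: [-2.352, -2.082, -0.0]
ft_force: [-0.3, -1.7, 1.4]
opening: 0.3
```

```bash
python3 - <<'E'
from h import *
s,r=st()
S=eyes.grab_frame("side");T=eyes.grab_frame("top")
b,nb=cen(S,(22,120,110),(35,255,255),(280,105,325,150));print(b,nb)
cv2.imwrite("pics/up2.png",np.hstack([cv2.resize(i[:,:,::-1],None,fx=2.5,fy=2.5,interpolation=cv2.INTER_CUBIC) for i in (T[100:260,300:460],S[60:220,250:410])]))
E
```

```text
t 10.3 tcp [ 625.4 -186.2  137.3] F [-0.3 -1.7  1.4] open 0.3 tool y [ 0.993 -0.121 -0.   ] local [ 86.7  20.1 137.3]
[294.19811321 128.1509434 ] 106
```

View pics/up2.png

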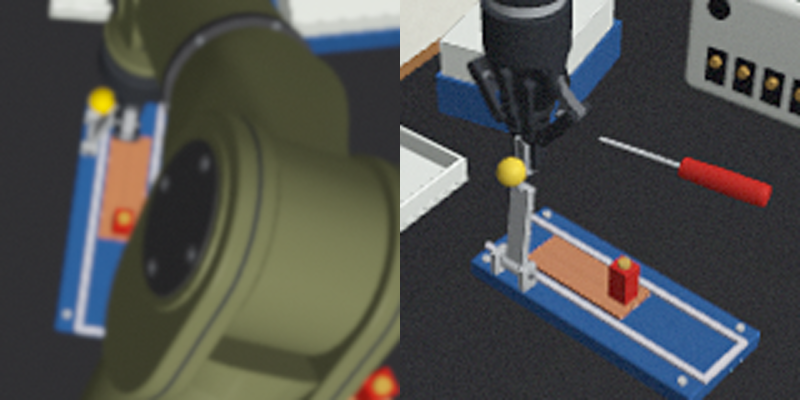

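Bar is now ≈1.45 rad (knob at side px 294,128), held without contact trouble. Now refine the block position from the side view using its box silhouette.

```bash
python3 - <<'E'
from h import *
S=eyes.grab_frame("side")
box=(325,155,355,190);m=blob(S,(0,150,60),(9,255,255),box);h2=blob(S,(170,150,60),(180,255,255),box);m=m|h2
n,l,stt,_=cv2.connectedComponentsWithStats(m);k=1+stt[1:,4].argmax();m=(l==k).astype(np.uint8)
y,x=np.nonzero(m);print(x.min()+325,x.max()+325,y.min()+155,y.max()+155,len(x))
best=[]
m8=cv2.resize(m,None,fx=8,fy=8,interpolation=cv2.INTER_NEAREST)
for bx in range(-20,6):
  for by in range(-8,9):
    c=np.array([[bx+i*11,by+j*10,46+k*20] for i in(-1,1) for j in(-1,1) for k in(-1,1)])
    p=((proj("side",hw(c))-[325,155]+.5)*8).astype(np.int32)
    q=np.zeros_like(m8);cv2.fillConvexPoly(q,cv2.convexHull(p),1)
    best.append(((q&m8).sum()/(q|m8).sum(),bx,by))
print(sorted(best)[-6:])
s,r=st();t=hw([-8,0,120]);print(t, delta(t,r,s["tcp_pos"]))
E
```

```text
333 345 164 181 175
[(np.float64(0.7821003401360545), -12, 2), (np.float64(0.7835219236209335), -14, 3), (np.float64(0.7851496329757199), -12, 0), (np.float64(0.7905376649170095), -12, 1), (np.float64(0.7918774492340577), -13, 1), (np.float64(0.7930031223389157), -13, 2)]
t 10.45 tcp [ 625.4 -186.1  137.1] F [-0.6  0.2 -0.5] open 0.1 tool y [ 0.993 -0.121 -0.   ] local [ 86.7  20.1 137.1]
[ 528.95861417 -194.63336092  120.        ] [-2.01 -9.47  1.71]
```

Call:
step_arm(
  plan=[
    {"dx":-1.5,"dy":0,"dz":0,"ax":0,"ay":0,"az":0,"jaw":-1},
    {"dx":-1.5,"dy":0,"dz":0,"ax":0,"ay":0,"az":0,"jaw":-1},
    {"dx":0,"dy":-1.5,"dz":-0.5,"ax":0,"ay":0,"az":0,"jaw":-1},
    {"dx":0,"dy":-2.0,"dz":0,"ax":0,"ay":0,"az":0,"jaw":-1},
    {"dx":0,"dy":-2.0,"dz":0,"ax":0,"ay":0,"az":0,"jaw":-1},
    {"dx":0,"dy":-2.0,"dz":0,"ax":0,"ay":0,"az":0,"jaw":0},
    {"dx":0.5,"dy":-2.0,"dz":0,"ax":0,"ay":0,"az":0,"jaw":0},
    {"dx":0.5,"dy":0,"dz":0.5,"ax":0,"ay":0,"az":0,"jaw":0},
    {"dx":0,"dy":0,"dz":0.5,"ax":0,"ay":0,"az":0,"jaw":0.5},
    {"dx":0,"dy":0,"dz":0,"ax":0,"ay":0,"az":0,"jaw":0.5},
  ],
)

```text
time_s: 11.45
tcp_pos: [529.4, -196.0, 131.5]
orientation: [2.353, 2.081, 0.0]
ft_force: [0.4, 0.7, 0.4]
opening: 64.2
```

```bash
python3 - <<'E'
from h import *
s,r=st()
T=eyes.grab_frame("top");S=eyes.grab_frame("side")
b,nb=cen(S,(22,120,110),(35,255,255),(280,105,318,150));print(b,nb)
cv2.imwrite("pics/blk.png",np.hstack([cv2.resize(i[:,:,::-1],None,fx=2.5,fy=2.5,interpolation=cv2.INTER_CUBIC) for i in (T[100:260,290:450],S[90:250,260:420])]))
E
```

```text
t 11.45 tcp [ 529.4 -196.   131.5] F [0.4 0.7 0.4] open 64.2 tool y [ 0.993 -0.122  0.   ] local [ -7.4  -1.3 131.5]
[294.27272727 128.27272727] 110
```

View pics/blk.png

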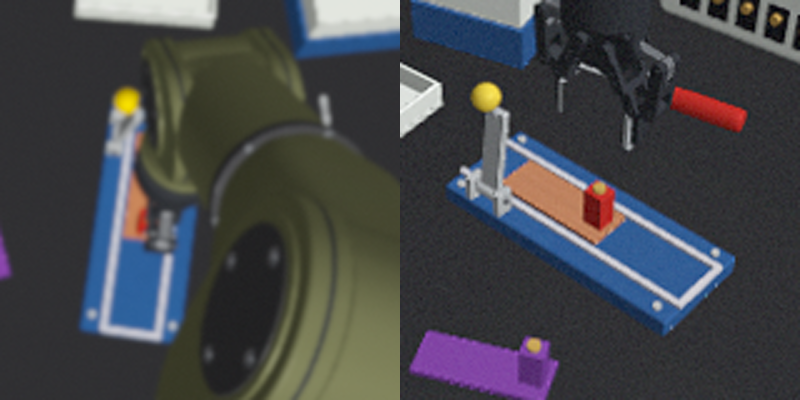

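The bar stays up (knob still at side px 294,128) and the fingers straddle the block at local ≈(-12.5, 1.5). Descending and gripping.

Call:
step_arm(
  plan=[
    {"dx":0.2,"dy":-0.5,"dz":1.2,"ax":0,"ay":0,"az":0,"jaw":0.5},
    {"dx":0,"dy":0,"dz":1.2,"ax":0,"ay":0,"az":0,"jaw":0.5},
    {"dx":0,"dy":0,"dz":1.2,"ax":0,"ay":0,"az":0,"jaw":0.5},
    {"dx":0,"dy":0,"dz":1.2,"ax":0,"ay":0,"az":0,"jaw":0.5},
    {"dx":0,"dy":0,"dz":1.2,"ax":0,"ay":0,"az":0,"jaw":0.5},
    {"dx":0,"dy":0,"dz":1.2,"ax":0,"ay":0,"az":0,"jaw":0.5},
    {"dx":0,"dy":0,"dz":1.2,"ax":0,"ay":0,"az":0,"jaw":0.5},
    {"dx":0,"dy":0,"dz":1.0,"ax":0,"ay":0,"az":0,"jaw":0.2},
    {"dx":0,"dy":0,"dz":0,"ax":0,"ay":0,"az":0,"jaw":0},
    {"dx":0,"dy":0,"dz":0,"ax":0,"ay":0,"az":0,"jaw":-0.2},
  ],
  grip_force=30,
)

```text
time_s: 12.55
tcp_pos: [523.9, -192.7, 38.2]
orientation: [-2.353, -2.082, 0.0]
ft_force: [0.0, 0.3, 0.6]
opening: 34.1
```

Call:
step_arm(
  plan=[
    {"dx":0,"dy":0,"dz":0,"ax":0,"ay":0,"az":0,"jaw":-0.4},
    {"dx":0,"dy":0,"dz":0,"ax":0,"ay":0,"az":0,"jaw":-0.6},
    {"dx":0,"dy":0,"dz":0,"ax":0,"ay":0,"az":0,"jaw":-0.8},
    {"dx":0,"dy":0,"dz":0,"ax":0,"ay":0,"az":0,"jaw":-1},
    {"dx":0,"dy":0,"dz":0,"ax":0,"ay":0,"az":0,"jaw":-1},
    {"dx":0,"dy":0,"dz":0,"ax":0,"ay":0,"az":0,"jaw":-1},
    {"dx":0,"dy":0,"dz":0,"ax":0,"ay":0,"az":0,"jaw":-1},
    {"dx":0,"dy":0,"dz":0,"ax":0,"ay":0,"az":0,"jaw":-1},
    {"dx":0,"dy":0,"dz":0,"ax":0,"ay":0,"az":0,"jaw":-1},
    {"dx":0,"dy":0,"dz":0,"ax":0,"ay":0,"az":0,"jaw":-1},
  ],
)

```text
time_s: 13.55
tcp_pos: [524.6, -192.9, 39.0]
orientation: [2.352, 2.081, 0.001]
ft_force: [0.2, -0.4, 4.9]
opening: 21.6
```

```bash
python3 - <<'E'
from h import *
s,r=st(); print(delta(hw([-111,0,36]),r,s["tcp_pos"]))
E
```

```text
t 13.55 tcp [ 524.6 -192.9   39. ] F [ 0.2 -0.4  4.9] open 21.6 tool y [ 0.993 -0.122  0.002] local [-12.6   1.2  39. ]
[-0.13 -9.84  0.28]
```

Call:
step_arm(
  plan=[
    {"dx":0,"dy":-0.3,"dz":0,"ax":0,"ay":0,"az":0,"jaw":-1},
    {"dx":0,"dy":-0.6,"dz":0,"ax":0,"ay":0,"az":0,"jaw":-1},
    {"dx":0,"dy":-0.7,"dz":0,"ax":0,"ay":0,"az":0,"jaw":-1},
    {"dx":0,"dy":-0.8,"dz":0,"ax":0,"ay":0,"az":0,"jaw":-1},
    {"dx":0,"dy":-0.8,"dz":0,"ax":0,"ay":0,"az":0,"jaw":-1},
    {"dx":0,"dy":-0.8,"dz":0,"ax":0,"ay":0,"az":0,"jaw":-1},
    {"dx":0,"dy":-0.8,"dz":0,"ax":0,"ay":0,"az":0,"jaw":-1},
    {"dx":0,"dy":-0.8,"dz":0,"ax":0,"ay":0,"az":0,"jaw":-1},
    {"dx":0,"dy":-0.8,"dz":0,"ax":0,"ay":0,"az":0,"jaw":-1},
    {"dx":0,"dy":-0.6,"dz":0,"ax":0,"ay":0,"az":0,"jaw":-1},
  ],
)

```text
time_s: 14.55
tcp_pos: [455.6, -184.2, 38.9]
orientation: [2.35, 2.08, 0.004]
ft_force: [4.2, -1.2, 5.8]
opening: 21.9
```

```bash
python3 - <<'E'
from h import *
st()
E
```

```text
t 14.55 tcp [ 455.6 -184.2   38.9] F [ 4.2 -1.2  5.8] open 21.9 tool y [ 0.993 -0.121  0.004] local [-82.    1.5  38.9]
```

Call:
step_arm(
  plan=[
    {"dx":0,"dy":-0.5,"dz":0,"ax":0,"ay":0,"az":0,"jaw":-1},
    {"dx":0,"dy":-0.5,"dz":0,"ax":0,"ay":0,"az":0,"jaw":-1},
    {"dx":0,"dy":-0.5,"dz":0,"ax":0,"ay":0,"az":0,"jaw":-1},
    {"dx":0,"dy":-0.5,"dz":0,"ax":0,"ay":0,"az":0,"jaw":-1},
    {"dx":0,"dy":-0.3,"dz":0,"ax":0,"ay":0,"az":0,"jaw":-1},
    {"dx":0,"dy":-0.2,"dz":0,"ax":0,"ay":0,"az":0,"jaw":-1},
    {"dx":0,"dy":-0.1,"dz":0,"ax":0,"ay":0,"az":0,"jaw":-1},
    {"dx":0,"dy":-0.1,"dz":0,"ax":0,"ay":0,"az":0,"jaw":-1},
    {"dx":0,"dy":-0.1,"dz":0,"ax":0,"ay":0,"az":0,"jaw":-1},
    {"dx":0,"dy":0,"dz":0,"ax":0,"ay":0,"az":0,"jaw":-1},
  ],
)

```text
time_s: 15.55
tcp_pos: [428.5, -180.9, 38.9]
orientation: [2.35, 2.08, 0.005]
ft_force: [5.5, -0.6, 5.4]
opening: 21.6
```

```bash
python3 - <<'E'
from h import *
st()
E
```

```text
t 15.55 tcp [ 428.5 -180.9   38.9] F [ 5.5 -0.6  5.4] open 21.6 tool y [ 0.993 -0.122  0.005] local [-109.4    1.5   38.9]
```

Force still friction-level, no stop contact yet. Creep a little further.

Call:
step_arm(
  plan=[
    {"dx":0,"dy":-0.1,"dz":0,"ax":0,"ay":0,"az":0,"jaw":-1},
    {"dx":0,"dy":-0.1,"dz":0,"ax":0,"ay":0,"az":0,"jaw":-1},
    {"dx":0,"dy":-0.1,"dz":0,"ax":0,"ay":0,"az":0,"jaw":-1},
    {"dx":0,"dy":-0.1,"dz":0,"ax":0,"ay":0,"az":0,"jaw":-1},
    {"dx":0,"dy":0,"dz":0,"ax":0,"ay":0,"az":0,"jaw":-1},
    {"dx":0,"dy":0,"dz":0,"ax":0,"ay":0,"az":0,"jaw":-1},
    {"dx":0,"dy":0,"dz":0,"ax":0,"ay":0,"az":0,"jaw":-1},
    {"dx":0,"dy":0,"dz":0,"ax":0,"ay":0,"az":0,"jaw":-1},
    {"dx":0,"dy":0,"dz":0,"ax":0,"ay":0,"az":0,"jaw":-1},
    {"dx":0,"dy":0,"dz":0,"ax":0,"ay":0,"az":0,"jaw":-1},
  ],
)

```text
time_s: 16.55
tcp_pos: [424.8, -180.4, 38.9]
orientation: [2.35, 2.08, 0.006]
ft_force: [5.3, -1.4, 6.1]
opening: 21.7
```

Call:
step_arm(
  plan=[
    {"dx":0,"dy":-0.1,"dz":0,"ax":0,"ay":0,"az":0,"jaw":-1},
    {"dx":0,"dy":-0.1,"dz":0,"ax":0,"ay":0,"az":0,"jaw":-1},
    {"dx":0,"dy":-0.1,"dz":0,"ax":0,"ay":0,"az":0,"jaw":-1},
    {"dx":0,"dy":0,"dz":0,"ax":0,"ay":0,"az":0,"jaw":-1},
    {"dx":0,"dy":0,"dz":0,"ax":0,"ay":0,"az":0,"jaw":-1},
    {"dx":0,"dy":0,"dz":0,"ax":0,"ay":0,"az":0,"jaw":-1},
    {"dx":0,"dy":0,"dz":0,"ax":0,"ay":0,"az":0,"jaw":-1},
    {"dx":0,"dy":0,"dz":0,"ax":0,"ay":0,"az":0,"jaw":-1},
    {"dx":0,"dy":0,"dz":0,"ax":0,"ay":0,"az":0,"jaw":-1},
    {"dx":0,"dy":0,"dz":0,"ax":0,"ay":0,"az":0,"jaw":-1},
  ],
)

```text
time_s: 17.55
tcp_pos: [424.7, -180.4, 39.0]
orientation: [2.347, 2.078, 0.012]
ft_force: [9.4, -2.0, 4.1]
opening: 21.3
```

It stopped against the stop (x no longer advances, force rises). Relax, release and retract.

Call:
step_arm(
  plan=[
    {"dx":0,"dy":0.15,"dz":0,"ax":0,"ay":0,"az":0,"jaw":-1},
    {"dx":0,"dy":0.1,"dz":0,"ax":0,"ay":0,"az":0,"jaw":-0.6},
    {"dx":0,"dy":0,"dz":0,"ax":0,"ay":0,"az":0,"jaw":-0.2},
    {"dx":0,"dy":0,"dz":0,"ax":0,"ay":0,"az":0,"jaw":0.2},
    {"dx":0,"dy":0,"dz":0,"ax":0,"ay":0,"az":0,"jaw":0.5},
    {"dx":0,"dy":0,"dz":0,"ax":0,"ay":0,"az":0,"jaw":0.5},
    {"dx":0,"dy":0,"dz":0,"ax":0,"ay":0,"az":0,"jaw":0.5},
    {"dx":0,"dy":0,"dz":-0.5,"ax":0,"ay":0,"az":0,"jaw":0.5},
    {"dx":0,"dy":0,"dz":-1.5,"ax":0,"ay":0,"az":0,"jaw":0.5},
    {"dx":0,"dy":0,"dz":-2,"ax":0,"ay":0,"az":0,"jaw":0.5},
  ],
)

```text
time_s: 18.55
tcp_pos: [421.5, -180.1, 78.5]
orientation: [-2.351, -2.081, 0.002]
ft_force: [0.5, 0.2, 0.6]
opening: 64.3
```

Call:
step_arm(
  plan=[
    {"dx":0,"dy":0,"dz":-2,"ax":0,"ay":0,"az":0,"jaw":0.5},
    {"dx":0,"dy":0,"dz":-2,"ax":0,"ay":0,"az":0,"jaw":0.5},
    {"dx":0,"dy":0,"dz":-2,"ax":0,"ay":0,"az":0,"jaw":0.5},
    {"dx":0,"dy":0,"dz":-2,"ax":0,"ay":0,"az":0,"jaw":0.5},
    {"dx":-2,"dy":0,"dz":-2,"ax":0,"ay":0,"az":0,"jaw":0.5},
    {"dx":-2,"dy":0,"dz":-1,"ax":0,"ay":0,"az":0,"jaw":0.5},
    {"dx":-3,"dy":0,"dz":0,"ax":0,"ay":0,"az":0,"jaw":0.5},
    {"dx":-3,"dy":0,"dz":0,"ax":0,"ay":0,"az":0,"jaw":0.5},
    {"dx":-2,"dy":0,"dz":0,"ax":0,"ay":0,"az":0,"jaw":0.5},
    {"dx":0,"dy":0,"dz":0,"ax":0,"ay":0,"az":0,"jaw":0.5},
  ],
)

```text
time_s: 19.55
tcp_pos: [406.0, -302.8, 188.3]
orientation: [2.358, 2.074, -0.003]
ft_force: [0.8, 0.6, 0.4]
opening: 64.3
```

```bash
python3 - <<'E'
from h import *
st()
T=eyes.grab_frame("top");S=eyes.grab_frame("side")
b,nb=cen(S,(22,120,110),(35,255,255),(280,105,318,150));print(b,nb)
cv2.imwrite("pics/end.png",np.hstack([cv2.resize(i[:,:,::-1],(400,400),interpolation=cv2.INTER_CUBIC) for i in (T[100:260,290:450],S[110:270,260:420])]))
box=(350,150,395,220);m=blob(S,(0,150,60),(9,255,255),box)|blob(S,(170,150,60),(180,255,255),box)
y,x=np.nonzero(m);print(x.mean()+350,y.mean()+150,len(x),proj("side",hw([-114,0,46])),proj("top",hw([-114,0,66])))
E
```

```text
t 19.55 tcp [ 406.  -302.8  188.3] F [0.8 0.6 0.4] open 64.3 tool y [ 0.992 -0.128 -0.001] local [-117.  -122.2  188.3]
[294.24324324 128.31531532] 111
373.52972972972975 193.82702702702704 185 [[374.19908878 192.95812401]] [[343.96089319 224.74282468]]
```

View pics/end.png

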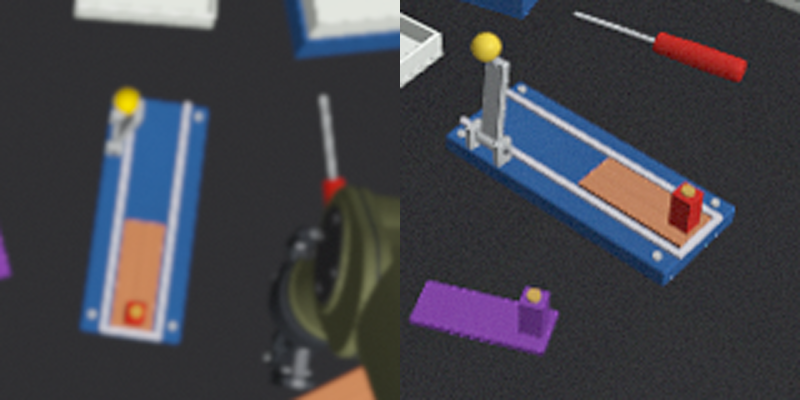

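The plate lies flat between the guides against the stop (red block at top crop 135,312; side crop 685,207). The bar is upright and the gripper is clear.

```bash
python3 -c "
from cell import workorder; print(workorder.sign_off())"
```

```text
the job is handed in; nothing more can be done
None
```

The job is done and handed in at about 19.7 s of the 48 s; sign-off reports no verdict. The copper holder's clamp bar stands up at about 1.45 rad. The copper electrode was slid along the bed by its red block until it stopped against the open end.

**Last checks**
- **Clamp bar:** the knob stayed at side pixel (294,128) from when I left it until the last look, so the bar held its position.
- **Copper electrode:** the red block's centre in the side image is within about 1 px of where it should be at x = -114 mm. The plate looks flat and straight between the guides.
- **Contact at the stop:** the pull stopped advancing at about x = -113 mm while the force rose from about 5 to 9 N.
- **Gripper:** it is clear of everything, with a force reading of about 0 N.
- **Other electrode:** I never reached near the grey one, but I did not measure it again at the end.

**What went wrong or disagreed**
- **Knob slip:** the ball slipped out of the fingers at about 1.2 rad, so I pushed the bar the rest of the way with the shut fingers.
- **First block measurement:** it read x = -17 mm, outside the given range. Fitting the block's outline in the side view gave about -12.5 mm, and the grasp there closed on the expected 22 mm width.
- **Refused calls:** two move calls were refused because their rows lacked some fields; nothing moved.

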